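# Set and lock a sprung door-support leg

### The job

A cabinet door is to lie level for spraying, but one of the two sprung support legs is still unlocked and stands too high: grip its aluminium tube, push it down until the lower edge of its red ring is level with the top of the black collar and, without letting go, swing that leg's red cam lever fully closed against its stop with the side of the same hand's finger. Finish while still gripping the tube, ring on the mark and lever closed. Leave the other leg, which is already set, and everything else as they are.

Things in the scene. Friction and masses are not known exactly. Their poses are not given: they have to be found in the camera images.
- stand_a: Fixed support, origin under the centre of its foot on the table: grey foot plate 120 x 120 x 12 mm, upright grey sleeve 40 mm in diameter, black cam collar 52 mm in diameter with a flat top 150 mm above the table, small shoe housing at its back (-x) below the collar's top. Carries the unlocked leg; the two stands swap places between runs. +x is where its lever points when closed.
- collar_a_top (a point): Centre of the top of stand_a's collar, on the tube's axis: the height at which the red ring's lower edge must stand. Beside the tube, fingertips must stay above this height.
- leg_a: The unlocked sliding leg, about 0.3 kg. Upright bare aluminium tube, 32 mm in diameter, flush black rubber top, turns freely. Origin on its axis at the lower edge of its red ring (painted band 5 mm wide); it ends 62 mm above this. Thin black rings at 20 mm steps are other graduations, not the mark. 
- slide_a (a joint): Height (m) of leg_a's red ring over its place: 0 = ring's lower edge level with the collar's top, + = too high; starts at 0.035 to 0.066. A spring lifts it: lever open, it stays where it is while high, but let go at 0 it rises about 20 mm by itself. Pressing it down to 0 takes about 8 N. The closed lever presses a brake shoe on the tube, which then holds it.
- lever_a (a joint): Lever of the unlocked leg; turns about the tube's own vertical axis on a cam ring round the collar. Rad: 0 = fully closed against its stop, 0.95 = fully open; closes clockwise seen from above. Starts at 0.78 to 0.92. Stiff (about 0.13 N m, rising to 0.2 N m over the second half as the cam bites); stays where it is left.
- lever_a_pad (a point): Middle of lever_a's upright red thumb plate, 43 mm from the tube's axis, 15 mm above the collar's top. Plate 6 mm thick, radial, from 24 to 62 mm off the axis, up to 30 mm above the collar's top. Fingers gripping the tube from above, tips 3 to 15 mm over the collar, are level with it: set on its counter-clockwise side, a finger pushes it shut as the hand turns clockwise about the tube.
- stand_b: Fixed support, origin under the centre of its foot on the table: grey foot plate 120 x 120 x 12 mm, upright grey sleeve 40 mm in diameter, black cam collar 52 mm in diameter with a flat top 150 mm above the table, small shoe housing at its back (-x) below the collar's top. Carries the leg already set; leave alone.
- leg_b: The leg already set, ring on the mark; leave alone. Upright bare aluminium tube, 32 mm in diameter, flush black rubber top, turns freely. Origin on its axis at the lower edge of its red ring (painted band 5 mm wide); it ends 62 mm above this. Thin black rings at 20 mm steps are other graduations, not the mark. 
- slide_b (a joint): Height (m) of leg_b's ring above its place, as slide_a; it is at 0 and must stay.
- lever_b (a joint): Lever of the leg already set, of the same kind as lever_a; at 0 (closed); leave alone.
- respirator: Grey half-mask with two cream filter discs, about 170 x 180 mm and 80 mm high; origin under its centre (bystander, leave alone).
- filling_knife: Filling knife lying flat, 185 mm long along its own x, wooden handle, steel blade; origin at the root of the blade (bystander, leave alone).
- sanding_block: Cork sanding block 100 x 65 x 25 mm, lying flat; origin under its centre (bystander, leave alone).
- primer_tin: Closed grey-and-steel tin, 84 mm in diameter, 103 mm high; origin under its centre (bystander, leave alone).
- mixing_cup: Empty white plastic cup, 80 mm in diameter at the rim, 95 mm high; origin under its centre (bystander, leave alone).
- brush: Paint brush lying along its own x, 200 mm long, bristles to +x, origin under its middle (bystander, leave alone).

How it is judged (in metres and radians):
On the way, in this order (a step that is already met when the one before it is completed fails the run):
1. the fingers hold the unlocked leg with its ring on the mark (within 4 mm), its lever still open (value of joint slide_a between -0.004 and 0.004 m and contact force between the fingers and leg_a above 2 N and value of joint lever_a above 0.5 rad), for 0.2 s.
2. its lever is fully closed while the fingers hold the leg on the mark (value of joint slide_a between -0.004 and 0.004 m and contact force between the fingers and leg_a above 2 N and value of joint lever_a below 0.08 rad), for 0.2 s.
At the end, for the whole second after the job is handed in: The unlocked leg stands with the lower edge of its red ring level with the collar's top within 4 mm, at rest, its lever within 0.08 rad of fully closed, and the fingers still grip the leg with more than 2 N; the other leg is still on its mark (4 mm) with its lever closed (0.08 rad) (all of step 2 and linear speed of leg_a below 0.01 m/s and value of joint slide_b between -0.004 and 0.004 m and value of joint lever_b below 0.08 rad); the arm keeps its last pose, push and grip.
It fails at once if the lever is swung past half way (below 0.45 rad) while the fingers do not hold the leg (under 0.5 N) (value of joint lever_a below 0.45 rad and contact force between the fingers and leg_a below 0.5 N).
It fails at once if the lever is swung past half way (below 0.45 rad) while the ring is more than 8 mm off the mark (value of joint lever_a below 0.45 rad and not (value of joint slide_a between -0.008 and 0.008 m)).
It fails at once if the other leg is shifted by more than 6 mm or its lever opened by more than 0.15 rad (not (value of joint slide_b between -0.006 and 0.006 m) or value of joint lever_b above 0.15 rad).
It fails at once if a loose thing on the bench is pushed more than 20 mm away (distance of any of respirator, filling_knife, sanding_block, primer_tin, mixing_cup, brush from where it was at the start of the episode above 0.02 m).
It also fails if it takes over 42 s, if anything falls off the work surface, if the arm or the gripper's body presses on something with over 40 N, if the wrist force passes 120 N, or if a joint passes its speed limit or range.

### The arm

A 6-joint arm with a two-finger parallel gripper is mounted at the origin on the work surface. World frame = base frame: x ahead of the robot, y to its left, z up, the work surface at z = 0. Lengths are in m, angles in degrees, forces in N, time in s.
With the tool pointing down it reaches from about 0.4 to 0.825 m from the base axis. Payload 7 kg.
Tool frame: the origin (TCP) lies midway between the tips of the shut fingers; the grasp point (between the pads) lies 19 mm behind it; z points along the fingers, y is the line along which they close (so a half turn about z gives the same grasp; the last joint's range is limited). The gripper opens to 88 mm and grips with 3 to 60 N. Pads are 19 mm wide; open, the fingers measure 130 mm over their backs; the gripper's body (78 mm by 193 mm) begins 47 mm behind the grasp point.
Start: joints at [86.121, 20.546, 0.682, 0, -70.136, -16.507], TCP at [0.235, 0.633, 0.191] pointing down, gripper open.
Joint ranges: [-176.03, 176.03], [-82.01, 121.73], [-58.28, 71.71], [-173.87, 95.51], [-174.79, -0.11], [-173.66, 173.66]. Speed limits (degrees/s): [136.94, 136.94, 172.46, 180, 180, 180].

### API

Orientations are given as [roll, pitch, yaw] about the fixed x, y, z axes, in that order (R = Rz(yaw) Ry(pitch) Rx(roll)).
In Python, from plant import r gives the robot as it stands.
- The arm moves only by the tool carry_out, never from a script. Its argument "deltas" is a list of rows, each a list of 3 entries, a list of its own where there are three numbers: the opening, from 0 (shut) to 1 (fully open), then the shift along the tool's x, y, z in mm, then the turn, a rotation vector about the tool's x, y, z in rad. In form: [[gripper, [tx, ty, tz], [rx, ry, rz]], ...]. A call has 1 to 12 rows; each row is the pose to reach, as a shift and turn from the pose commanded when the call began, along the tool's axes at that moment; what a row does not reach only later rows make up. A row lasts 1/10 s, in which the tool goes at most 50 mm and 8.59 degrees, less where a joint would pass 70% of its speed; a pose out of reach is approached as far as the arm can. A call with a gripper value outside its range is refused whole. The fingers move at their own pace and stop on an object; "squeeze" is the grip in N (left out, the last holds). Time passes only in rows, so rows that repeat a pose let the fingers close. It gives the time, the measured TCP pose, the force, the opening and the grip force at its end, in the units of the state.
- r.get_state(): the state, without advancing time (a new reading comes with each control period).
- r.capture(name): name is "scene" or "top"; returns (picture, depth): 400x640x3 uint8, red, green, blue; 400x640 float32, m along the optical axis (not along the pixel's ray), 0 where there is no reading.
- r.get_calibration(name): a dict with "fov_y" (degrees; the focal length in pixels is half the picture's height over the tangent of half this angle, whatever the lens; pixels are square), "cx", "cy" (the principal point, pixels), "view" (4x4, takes a point from world to camera coordinates). Camera axes: x right, y down, z forward; pixel columns grow to the right and rows downward; lengths in m; the calibration is good to about 2 mm. A picture is of the moment at which its call begins. get_calibration takes no time and is no camera call.
- r.close_job(): hands the job in; it is judged then, once.
The state is a dict: "time_s": time; "joints": joint angles; "qd": joint speeds; "joint_torque": joint torques, N m; "tcp_pos": TCP position; "eef_rot": TCP orientation; "contact_force": force on the tool from outside, world axes, zero at the start; "moment": the same for the moment, N m; "gripper_width": finger opening in m; "gripper_force": force on a finger pad.
Only numpy, scipy, OpenCV 4.12 (cv2) and the standard library are available. Lean on these libraries where they do the work, as an engineer would, in place of code of your own. Each camera call takes 0.05 s, during which the arm holds its last target. There are 200 camera calls.

## Working session

There is one attempt and no reset: what is moved stays moved. The work goes in short steps, Python scripts to look and compute and a tool call to move; the robot and the scene stay as the last step left them, time stands still between calls to the robot, and variables do not carry over. Pictures are saved under pics/ and viewed, at most 10 in all, crops included, and the job is handed in when it is done.

Besides the shell and the picture viewer there is one more tool, called by a JSON object that holds its "op" and its "data", one argument or row to a line. carry_out: Moves the arm, as the interface text tells. Its arguments: {"type":"object","properties":{"deltas":{"type":"array"},"squeeze":{"type":"number"}},"required":["deltas"]}

```bash
mkdir -p pics; ls
cat > h.py <<'E'
import numpy as np, cv2
from plant import r
def cap(n,save=None):
    im,d=r.capture(n); im=np.array(im)
    if save: cv2.imwrite(f'pics/{save}.png',im[:,:,::-1])
    return im,np.array(d)
def K(n):
    c=r.get_calibration(n); return 200/np.tan(np.radians(c['fov_y'])/2),c['cx'],c['cy'],np.array(c['view'])
def world(n,d):
    f,cx,cy,V=K(n); v,u=np.mgrid[:400,:640]
    P=np.stack([(u-cx)/f*d,(v-cy)/f*d,d,np.ones_like(d)],-1)
    return (P@np.linalg.inv(V).T)[...,:3]
def proj(n,p):
    f,cx,cy,V=K(n); q=V@np.append(p,1); return f*q[0]/q[2]+cx,f*q[1]/q[2]+cy
def ray(n,u,v,z):
    f,cx,cy,V=K(n); I=np.linalg.inv(V); o=I[:3,3]; d=I[:3,:3]@[(u-cx)/f,(v-cy)/f,1]
    return o+d*(z-o[2])/d[2]
E
python3 - <<'E'
from h import *
print(r.get_state())
for n in('scene','top'):
    im,d=cap(n,n+'0'); P=world(n,d); f,cx,cy,V=K(n); print(n,f,cx,cy,np.linalg.inv(V).round(3).tolist())
    hsv=cv2.cvtColor(im,cv2.COLOR_RGB2HSV)
    m=(((hsv[...,0]<8)|(hsv[...,0]>172))&(hsv[...,1]>130)&(hsv[...,2]>60)).astype(np.uint8)
    k,l,s,c=cv2.connectedComponentsWithStats(m)
    for i in range(1,k):
        if s[i,4]>15:
            q=P[(l==i)&(d>0)]; print(s[i],c[i].round(1),np.median(q,0).round(4),q.min(0).round(3),q.max(0).round(3))
E
```

```text
pics
{'time_s': 0.0, 'joints': array([ 8.61231077e+01,  2.05912788e+01,  6.30589691e-01, -2.11101916e-02,
       -7.01337701e+01, -1.65076354e+01]), 'qd': array([-0.05873035, -0.03041335, -0.07279522,  0.01636496,  0.02479792,
        0.00582318]), 'joint_torque': array([ 9.63355269e-04, -5.82720709e+01,  2.93063951e+01,  6.99716136e+00,
        6.92514455e-03, -1.48803665e-04]), 'tcp_pos': array([0.23493859, 0.63218897, 0.19049719]), 'eef_rot': array([ 1.79903795e+02, -7.81607843e-03, -2.03917113e+01]), 'contact_force': array([ 0.54893678,  0.33634801, -1.07792845]), 'moment': array([-0.0225467 ,  0.04481355,  0.00508974]), 'gripper_force': 0.0, 'gripper_width': 0.08770339395595851}
scene 370.24438749854465 323.7562074292233 202.348171902349 [[0.283, 0.778, -0.561, 1.124], [0.959, -0.224, 0.174, -0.206], [0.01, -0.587, -0.809, 0.965], [0.0, 0.0, 0.0, 1.0]]
[398 193  18  12  58] [406.4 200.1] [0.6124 0.1939 0.1411] [0.581 0.178 0.129] [0.623 0.213 0.148]
[416 192   9  19  66] [419.9 199.4] [0.6349 0.2166 0.1726] [0.613 0.209 0.135] [0.648 0.221 0.181]
[262 219  27  18 151] [277.7 228.4] [ 0.6067 -0.1635  0.1481] [ 0.575 -0.207  0.132] [ 0.628 -0.146  0.183]
top 399.8123571275982 317.9896126330547 204.82748937910722 [[-0.024, -0.998, 0.06, 0.474], [-1.0, 0.024, 0.002, -0.023], [-0.003, -0.06, -0.998, 1.602], [0.0, 0.0, 0.0, 1.0]]
[250 183   4   9  20] [251.4 187.4] [0.6288 0.2169 0.1769] [0.615 0.213 0.147] [0.645 0.221 0.184]
[353 186   8   9  24] [355.9 190.2] [ 0.6088 -0.1574  0.1784] [ 0.598 -0.175  0.142] [ 0.625 -0.147  0.184]
[355 196   5  12  17] [356.4 202.4] [ 0.5655 -0.16    0.147 ] [ 0.554 -0.183  0.022] [ 0.591 -0.156  0.153]
```

Run:
```python
import cv2,numpy as np
s=cv2.imread('pics/scene0.png');t=cv2.imread('pics/top0.png')
a=s[110:330,230:470]; b=t[130:270,210:400]
a=cv2.resize(a,(620,568),interpolation=cv2.INTER_CUBIC)
cv2.imwrite('pics/a.png',a); cv2.imwrite('pics/b.png',cv2.resize(b,None,fx=4.2,fy=4.2,interpolation=cv2.INTER_CUBIC))
```

```text
(no output)
```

View pics/a.png

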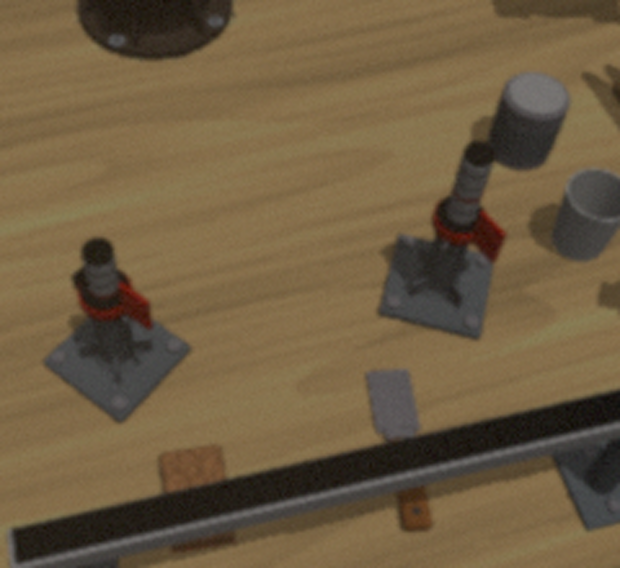

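View pics/top0.png

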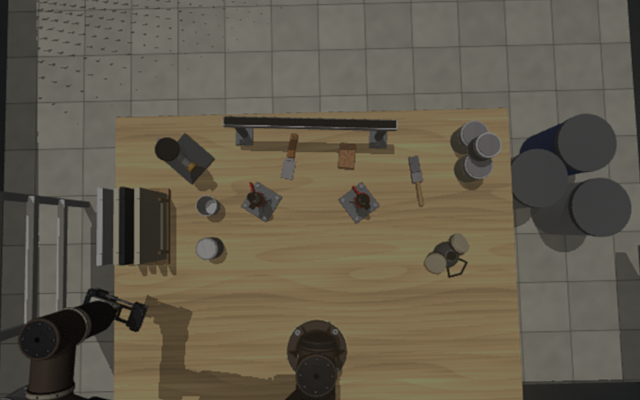

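View pics/scene0.png

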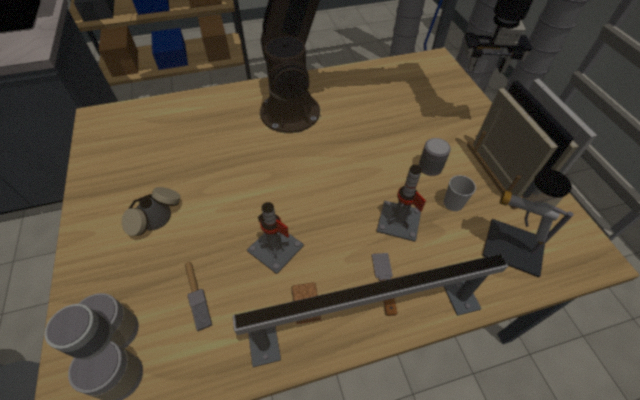

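The tall, unlocked leg is the one on the left (+y): scene image about (408,190), top image about (255,200). The set leg is at scene (270,225). The sprayed-door rail, cup and tin are nearby. Next I measure the tube axis, ring and lever.

```bash
cat > m.py <<'E'
from h import *
def circ(p):
    A=np.c_[2*p[:,:2],np.ones(len(p))]; s=np.linalg.lstsq(A,(p[:,:2]**2).sum(1),rcond=None)[0]
    return s[:2],np.sqrt(s[2]+s[:2]@s[:2])
for n in('scene','top'):
    D=[cap(n) for _ in range(4)]; im=np.mean([x[0] for x in D],0).astype(np.uint8); d=np.median([x[1] for x in D],0); P=world(n,d)
    hsv=cv2.cvtColor(im,cv2.COLOR_RGB2HSV); red=((hsv[...,0]<8)|(hsv[...,0]>172))&(hsv[...,1]>120)&(hsv[...,2]>50)
    for nm,c in(('A',(.585,.2)),('B',(.565,-.17))):
        near=(np.hypot(P[...,0]-c[0],P[...,1]-c[1])<.09)&(d>0)
        z=P[...,2]; top=near&(z>.155)&~red; zt=np.percentile(z[top],97) if top.any() else 0
        T=near&(z>zt-.006)&~red
        v,u=np.nonzero(T); 
        print(n,nm,'ztop',zt.round(4),T.sum(),'top mean',P[T].mean(0).round(4),'px',u.mean().round(1),v.mean().round(1))
        pl=near&red&(z>.156)&(z<.186); q=P[pl]
        if len(q)>3:
            m=q[:,:2].mean(0); w=np.linalg.svd(q[:,:2]-m)[2][0]; print('  plate n',len(q),m.round(4),'dir',np.degrees(np.arctan2(w[1],w[0])).round(1), 'zmax',q[:,2].max().round(4))
        foot=near&(z>.006)&(z<.02)&(hsv[...,1]<90)
        f=(P[foot][:,:2]*1000).astype(np.float32); print('  foot',foot.sum(),cv2.minAreaRect(f))
E
python3 m.py
python3 - <<'E'
from h import *
im,d=cap('scene');a,b=cap('top')
x=cv2.resize(im[155:245,375:445],(466,600),interpolation=cv2.INTER_CUBIC)
y=cv2.resize(a[175:225,235:285],(330,330),interpolation=cv2.INTER_CUBIC)
o=np.zeros((600,800,3),np.uint8);o[:,:466]=x;o[:330,470:]=y;cv2.imwrite('pics/c.png',o[:,:,::-1])
E
```

```text
scene A ztop 0.2483 100 top mean [0.5898 0.2039 0.2471] px 414.9 169.3
  plate n 82 [0.6314 0.2153] dir 15.8 zmax 0.1796
  foot 954 ((588.5053100585938, 205.14356994628906), (119.3875503540039, 120.62810516357422), 56.96196746826172)
scene B ztop 0.2139 113 top mean [ 0.5773 -0.1833  0.2125] px 267.1 207.3
  plate n 69 [ 0.613  -0.1593] dir 34.3 zmax 0.1813
  foot 1015 ((576.6649169921875, -183.31443786621094), (119.64139556884766, 119.39146423339844), 36.01120376586914)
top A ztop 0.2511 68 top mean [0.5909 0.208  0.2488] px 250.4 196.3
  plate n 18 [0.629  0.2167] dir -166.1 zmax 0.183
  foot 592 ((590.9679565429688, 207.56207275390625), (119.14327239990234, 119.51184844970703), 56.701148986816406)
top B ztop 0.2161 65 top mean [ 0.5785 -0.1796  0.223 ] px 363.7 197.5
  plate n 22 [ 0.6117 -0.1556] dir -146.0 zmax 0.1835
  foot 602 ((578.905029296875, -181.3404083251953), (117.98216247558594, 122.43949890136719), 35.34660720825195)
```

View pics/c.png

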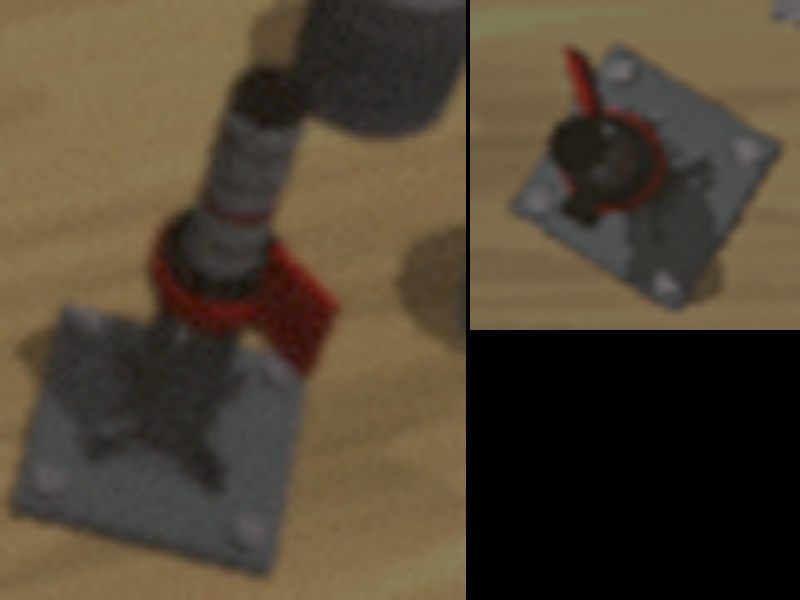

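Leg A: axis about (0.590, 0.206), slide about 35 mm. The lever is at about 15.8° in world, closed is about −33°, so lever_a is about 0.85 rad. I'll grip with a finger at about 60° (yaw −30°), push down, then turn clockwise about 63°. First I move above the tube.

{"op": "carry_out", "data": {
  "deltas": [
    [1,[0,0,-40],[0,0,0]],
    [1,[20,20,-80],[0,0,0]],
    [1,[50,45,-110],[0,0,0.03]],
    [1,[85,75,-110],[0,0,0.06]],
    [1,[120,107,-110],[0,0,0.1]],
    [1,[152,137,-110],[0,0,0.13]],
    [1,[190,157,-110],[0,0,0.168]],
    [1,[228,175,-110],[0,0,0.168]],
    [1,[266,192,-110],[0,0,0.168]],
    [1,[304,208,-110],[0,0,0.168]],
    [1,[342,222,-110],[0,0,0.168]],
    [1,[380,236,-110],[0,0,0.168]]
  ],
  "squeeze": 40
}}

```text
time_s: 1.8
tcp_pos: [0.5101, 0.2778, 0.3019]
eef_rot: [-180.0, -0.0, -30.0]
contact_force: [1.0, 0.1, 0.9]
gripper_width: 0.0872
gripper_force: 0.0
```

{"op": "carry_out", "data": {
  "deltas": [
    [1,[36,8,0],[0,0,0]],
    [1,[72,16,0],[0,0,0]],
    [1,[107,23,0],[0,0,0]],
    [1,[107,23,0],[0,0,0]],
    [1,[107,23,0],[0,0,0]]
  ]
}}

```text
time_s: 2.3
tcp_pos: [0.5906, 0.2049, 0.301]
eef_rot: [180.0, 0.0, -30.1]
contact_force: [0.2, 0.8, -0.4]
gripper_width: 0.0878
gripper_force: 0.0
```

Run:
```python
from h import *
s=r.get_state(); print(s['tcp_pos'],s['eef_rot'])
im,d=cap('scene')
cv2.imwrite('pics/d.png',cv2.resize(im[100:260,320:520],(750,600),interpolation=cv2.INTER_CUBIC)[:,:,::-1])
```

```text
[0.59062668 0.20491506 0.300998  ] [ 1.79966551e+02  2.68416719e-02 -3.01222412e+01]
```

View pics/d.png

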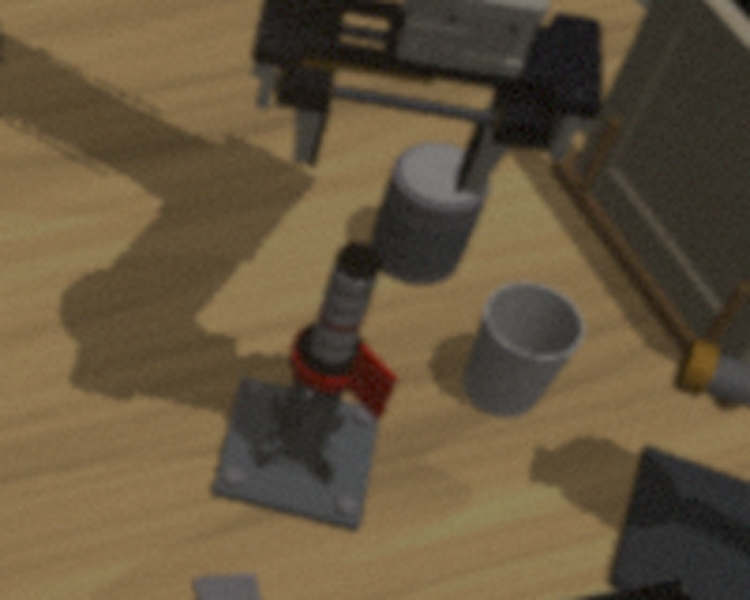

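The fingers straddle the tube (crop about (355,260), tips at (310,162) and (468,188)) and stand clear of the lever. Next I descend and grip at z about 0.194.

{"op": "carry_out", "data": {
  "deltas": [
    [1,[0,0,30],[0,0,0]],
    [1,[0,0,60],[0,0,0]],
    [1,[0,0,85],[0,0,0]],
    [1,[0,0,100],[0,0,0]],
    [1,[0,0,107],[0,0,0]],
    [1,[0,0,107],[0,0,0]],
    [0.5,[0,0,107],[0,0,0]],
    [0.3,[0,0,107],[0,0,0]],
    [0.2,[0,0,107],[0,0,0]],
    [0.2,[0,0,107],[0,0,0]],
    [0.2,[0,0,107],[0,0,0]],
    [0.2,[0,0,107],[0,0,0]]
  ],
  "squeeze": 40
}}

```text
time_s: 3.55
tcp_pos: [0.5903, 0.2056, 0.1946]
eef_rot: [-180.0, -0.0, -30.0]
contact_force: [-0.2, 0.3, -0.3]
gripper_width: 0.0449
gripper_force: 0.0
```

Run:
```python
from h import *
s=r.get_state(); print({k:np.round(s[k],3) for k in ('tcp_pos','eef_rot','contact_force','moment','gripper_force','gripper_width')})
```

```text
{'tcp_pos': array([0.59 , 0.206, 0.195]), 'eef_rot': array([-1.79994e+02, -1.00000e-03, -3.00210e+01]), 'contact_force': array([-0.197,  0.337, -0.293]), 'moment': array([ 0.063,  0.066, -0.022]), 'gripper_force': np.float64(0.0), 'gripper_width': np.float64(0.045)}
```

{"op": "carry_out", "data": {
  "deltas": [
    [0.2,[0,0,0],[0,0,0]],
    [0.2,[0,0,0],[0,0,0]],
    [0.2,[0,0,0],[0,0,0]],
    [0.2,[0,0,0],[0,0,0]],
    [0.2,[0,0,0],[0,0,0]]
  ],
  "squeeze": 40
}}

```text
time_s: 4.05
tcp_pos: [0.5909, 0.2065, 0.1946]
eef_rot: [-179.9, -0.0, -30.0]
contact_force: [2.8, 4.6, -2.3]
gripper_width: 0.0309
gripper_force: 40.0
```

{"op": "carry_out", "data": {
  "deltas": [
    [0.2,[0,-1,3],[0,0,0]],
    [0.2,[0,-1,7],[0,0,0]],
    [0.2,[0,-1,11],[0,0,0]],
    [0.2,[0,-1,15],[0,0,0]],
    [0.2,[0,-1,19],[0,0,0]],
    [0.2,[0,-1,23],[0,0,0]],
    [0.2,[0,-1,27],[0,0,0]],
    [0.2,[0,-1,30],[0,0,0]],
    [0.2,[0,-1,33],[0,0,0]],
    [0.2,[0,-1,35],[0,0,0]],
    [0.2,[0,-1,35],[0,0,0]],
    [0.2,[0,-1,35],[0,0,0]]
  ]
}}

```text
time_s: 5.25
tcp_pos: [0.5909, 0.2065, 0.16]
eef_rot: [-180.0, -0.0, -30.0]
contact_force: [-0.3, 1.9, 4.9]
gripper_width: 0.031
gripper_force: 40.0
```

Run:
```python
from h import *
s=r.get_state(); print({k:np.round(s[k],4) for k in ('tcp_pos','eef_rot','contact_force','moment','gripper_force','gripper_width')})
im=np.mean([cap('scene')[0] for _ in range(6)],0).astype(np.uint8)
cv2.imwrite('pics/e_full.png',im[:,:,::-1])
cv2.imwrite('pics/e.png',cv2.resize(im[150:240,370:470],(666,600),interpolation=cv2.INTER_CUBIC)[:,:,::-1])
for z in(.15,.155,.185): print(z,proj('scene',[.59,.206,z]))
```

```text
{'tcp_pos': array([0.5909, 0.2065, 0.16  ]), 'eef_rot': array([-1.799823e+02, -2.980000e-02, -2.999740e+01]), 'contact_force': array([-0.3333,  1.9367,  4.8951]), 'moment': array([0.7342, 0.3677, 0.0028]), 'gripper_force': np.float64(40.0012), 'gripper_width': np.float64(0.031)}
0.15 (np.float64(408.28441694460724), np.float64(192.16898899849835))
0.155 (np.float64(408.6356002377521), np.float64(191.07010132274587))
0.185 (np.float64(410.80221470250365), np.float64(184.29054779643317))
```

View pics/e.png

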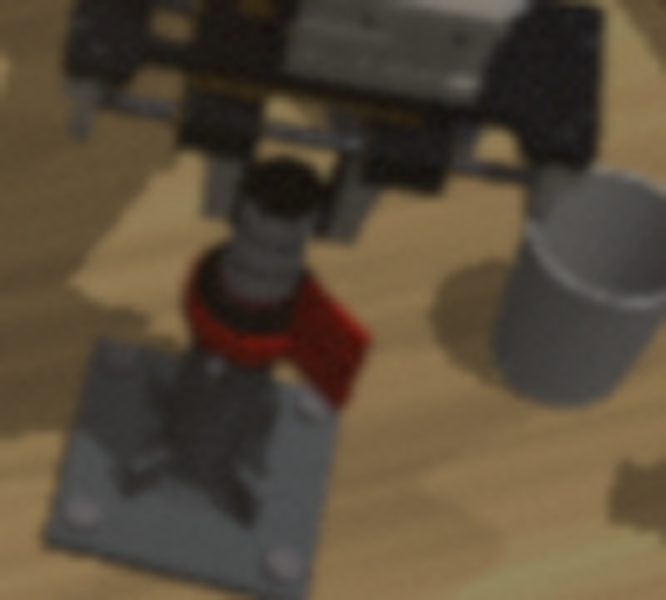

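The ring now sits just above the collar, faintly visible at crop (258,297). The lever is untouched and the fingers are clear of it. To measure the slide precisely, I compare with leg B.

```bash
cat > sl.py <<'E'
from h import *
F=[cap('scene') for _ in range(10)]; im=np.mean([f[0].astype(float) for f in F],0); d=np.median([f[1] for f in F],0); P=world('scene',d)
cam=np.linalg.inv(K('scene')[3])[:3,3]
Z=np.arange(.142,.175,.002)
for nm,c in(('A',np.array([.5900,.2055])),('B',np.array([.5775,-.1825]))):
    u,v=proj('scene',[*c,.212]); vv,uu=np.mgrid[:400,:640]; m=np.hypot(uu-u,vv-v)<2.6
    print(nm,'disc z',P[m][:,2].round(4).tolist(),'med',np.median(P[m][:,2]).round(4), 'xy',P[m].mean(0).round(4))
    g=cam[:2]-c; g/=np.hypot(*g); t=np.array([-g[1],g[0]]); R=[]
    for z in Z:
        row=[]
        for s in(-.008,-.004,0,.004,.008):
            q=c+g*np.sqrt(.016**2-s*s)+t*s; a=proj('scene',[*q,z]); p=cv2.remap(im.astype(np.float32),np.float32([[a[0]]]),np.float32([[a[1]]]),cv2.INTER_LINEAR)[0,0]; row.append((p[0]-p[1])/p.sum()*100)
        R.append(np.mean(row))
    print('  red',dict(zip((Z*1000).round().astype(int).tolist(),np.round(R,1).tolist())))
E
python3 sl.py
```

```text
A disc z [0.214, 0.2134, 0.2134, 0.2128, 0.2133, 0.2131, 0.213, 0.2136, 0.2126, 0.2136, 0.2129, 0.2134, 0.2136, 0.2131, 0.2133, 0.2129, 0.2131, 0.2136, 0.2136, 0.2132, 0.2133, 0.2137] med 0.2133 xy [0.591  0.2055 0.2133]
  red {142: 12.199999809265137, 144: 8.800000190734863, 146: 8.199999809265137, 148: 9.100000381469727, 150: 11.300000190734863, 152: 13.800000190734863, 154: 15.0, 156: 13.300000190734863, 158: 11.199999809265137, 160: 7.699999809265137, 162: 5.0, 164: 3.5, 166: 2.5999999046325684, 168: 2.0999999046325684, 170: 2.0999999046325684, 172: 2.0999999046325684, 174: 2.200000047683716}
B disc z [0.2137, 0.2115, 0.212, 0.2134, 0.2129, 0.212, 0.2132, 0.2126, 0.2125, 0.2134, 0.2129, 0.2127, 0.2136, 0.213, 0.2126, 0.2122, 0.2121, 0.2139, 0.2119, 0.2124] med 0.2127 xy [ 0.5776 -0.1828  0.2127]
  red {142: 8.899999618530273, 144: 8.0, 146: 8.5, 148: 9.899999618530273, 150: 11.5, 152: 13.399999618530273, 154: 14.600000381469727, 156: 13.800000190734863, 158: 11.600000381469727, 160: 9.0, 162: 6.5, 164: 4.599999904632568, 166: 3.5, 168: 2.799999952316284, 170: 2.5, 172: 2.299999952316284, 174: 2.299999952316284}
```

The slide is about +0.5 mm; both the depth and the ring profile match leg B. Now I turn clockwise (tool +z).

{"op": "carry_out", "data": {
  "deltas": [
    [0.2,[0,0,0.5],[0,0,0.05]],
    [0.2,[0,0,0.5],[0,0,0.1]],
    [0.2,[0,0,0.5],[0,0,0.15]],
    [0.2,[0,0,0.5],[0,0,0.2]],
    [0.2,[0,0,0.5],[0,0,0.25]],
    [0.2,[0,0,0.5],[0,0,0.3]],
    [0.2,[0,0,0.5],[0,0,0.35]],
    [0.2,[0,0,0.5],[0,0,0.4]],
    [0.2,[0,0,0.5],[0,0,0.45]],
    [0.2,[0,0,0.5],[0,0,0.5]],
    [0.2,[0,0,0.5],[0,0,0.5]]
  ]
}}

```text
time_s: 7.15
tcp_pos: [0.5901, 0.2057, 0.1595]
eef_rot: [179.9, -0.0, -58.8]
contact_force: [-3.1, 0.4, 7.3]
gripper_width: 0.0308
gripper_force: 40.0
```

```bash
cat > st.py <<'E'
from h import *
s=r.get_state(); print({k:np.round(s[k],4).tolist() for k in ('time_s','joints','tcp_pos','eef_rot','contact_force','moment','gripper_force','gripper_width')})
for n in('scene','top'):
    im,d=cap(n); P=world(n,d); hsv=cv2.cvtColor(im,cv2.COLOR_RGB2HSV); red=((hsv[...,0]<8)|(hsv[...,0]>172))&(hsv[...,1]>120)&(hsv[...,2]>50)
    rr=np.hypot(P[...,0]-.590,P[...,1]-.206); q=P[red&(rr>.033)&(rr<.07)&(P[...,2]>.135)&(P[...,2]<.19)]-[.590,.206,0]
    print(n,len(q),'lever deg',np.median(np.degrees(np.arctan2(q[:,1],q[:,0]))).round(1) if len(q) else None)
E
python3 st.py; python3 sl.py
```

```text
{'time_s': 7.15, 'joints': [37.1055, 17.1632, -8.533, 0.022, -64.3874, -5.8779], 'tcp_pos': [0.5901, 0.2057, 0.1595], 'eef_rot': [179.919, -0.0283, -58.7628], 'contact_force': [-3.0821, 0.3992, 7.3291], 'moment': [0.1072, 1.3141, 0.0055], 'gripper_force': 40.0028, 'gripper_width': 0.0308}
scene 90 lever deg 12.1
top 0 lever deg None
A disc z [0.2131, 0.2133, 0.2131, 0.2127, 0.2125, 0.2123, 0.2124, 0.2649, 0.2676, 0.2126, 0.2126, 0.2131, 0.2126, 0.2118, 0.2123, 0.2134, 0.2117, 0.2131, 0.2126, 0.2136, 0.2129, 0.212] med 0.2127 xy [0.594  0.2031 0.2176]
  red {142: 9.800000190734863, 144: 8.600000381469727, 146: 9.300000190734863, 148: 10.5, 150: 12.300000190734863, 152: 14.0, 154: 14.899999618530273, 156: 13.399999618530273, 158: 11.0, 160: 7.5, 162: 4.900000095367432, 164: 3.4000000953674316, 166: 2.4000000953674316, 168: 1.899999976158142, 170: 1.899999976158142, 172: 2.0, 174: 2.0999999046325684}
B disc z [0.2124, 0.2132, 0.2133, 0.2134, 0.213, 0.2124, 0.2128, 0.213, 0.2131, 0.2122, 0.2134, 0.2128, 0.2121, 0.2151, 0.213, 0.2124, 0.2125, 0.2126, 0.2121, 0.2122] med 0.2128 xy [ 0.5777 -0.1828  0.2129]
  red {142: 8.5, 144: 7.400000095367432, 146: 7.699999809265137, 148: 9.199999809265137, 150: 11.0, 152: 13.199999809265137, 154: 14.399999618530273, 156: 13.5, 158: 11.300000190734863, 160: 8.800000190734863, 162: 6.199999809265137, 164: 4.400000095367432, 166: 3.4000000953674316, 168: 2.700000047683716, 170: 2.4000000953674316, 172: 2.299999952316284, 174: 2.299999952316284}
```

{"op": "carry_out", "data": {
  "deltas": [
    [0.2,[0,0,0],[0,0,0.05]],
    [0.2,[0,0,0],[0,0,0.1]],
    [0.2,[0,0,0],[0,0,0.15]],
    [0.2,[0,0,0],[0,0,0.2]],
    [0.2,[0,0,0],[0,0,0.25]],
    [0.2,[0,0,0],[0,0,0.3]],
    [0.2,[0,0,0],[0,0,0.35]],
    [0.2,[0,0,0],[0,0,0.4]],
    [0.2,[0,0,0],[0,0,0.45]],
    [0.2,[0,0,0],[0,0,0.5]],
    [0.2,[0,0,0],[0,0,0.5]]
  ]
}}

```text
time_s: 8.85
tcp_pos: [0.589, 0.2054, 0.159]
eef_rot: [179.8, -0.1, -87.4]
contact_force: [-5.9, -0.0, 7.6]
gripper_width: 0.0315
gripper_force: 40.0
```

```bash
python3 st.py; python3 sl.py | grep -v xx | cut -c1-420
```

```text
{'time_s': 8.85, 'joints': [37.1144, 17.1639, -8.5871, -0.0237, -64.4535, -34.5235], 'tcp_pos': [0.589, 0.2054, 0.159], 'eef_rot': [179.8195, -0.0982, -87.4192], 'contact_force': [-5.8685, -0.0399, 7.6499], 'moment': [0.0422, 2.4189, -0.0405], 'gripper_force': 40.0041, 'gripper_width': 0.0315}
scene 87 lever deg 12.2
top 0 lever deg None
A disc z [0.2815, 0.2822, 0.2823, 0.2823, 0.2779, 0.2822, 0.2826, 0.2821, 0.2823, 0.2755, 0.2788, 0.2821, 0.2798, 0.2792, 0.2721, 0.2768, 0.2768, 0.2772, 0.277, 0.2735, 0.2734, 0.2742] med 0.279 xy [0.6373 0.1697 0.2787]
  red {142: 9.600000381469727, 144: 8.0, 146: 9.100000381469727, 148: 11.100000381469727, 150: 13.699999809265137, 152: 16.299999237060547, 154: 16.700000762939453, 156: 13.899999618530273, 158: 10.899999618530273, 160: 7.400000095367432, 162: 4.699999809265137, 164: 3.299999952316284, 166: 2.5, 168: 2.0999999046325684, 170: 2.0, 172: 2.0, 174: 1.899999976158142}
B disc z [0.2134, 0.2132, 0.2121, 0.2126, 0.213, 0.2135, 0.213, 0.2129, 0.2131, 0.2122, 0.2126, 0.2125, 0.2134, 0.2121, 0.2132, 0.2129, 0.2126, 0.2122, 0.214, 0.2135] med 0.2129 xy [ 0.5778 -0.1828  0.2129]
  red {142: 8.5, 144: 7.400000095367432, 146: 7.800000190734863, 148: 9.399999618530273, 150: 11.399999618530273, 152: 13.5, 154: 14.600000381469727, 156: 13.699999809265137, 158: 11.5, 160: 9.0, 162: 6.400000095367432, 164: 4.5, 166: 3.4000000953674316, 168: 2.700000047683716, 170: 2.4000000953674316, 172: 2.4000000953674316, 174: 2.4000000953674316}
```

Run:
```python
from h import *
im=np.mean([cap('scene')[0] for _ in range(4)],0).astype(np.uint8);a=np.mean([cap('top')[0] for _ in range(4)],0).astype(np.uint8)
x=cv2.resize(im[140:230,370:450],(533,600),interpolation=cv2.INTER_CUBIC)
y=cv2.resize(a[175:225,235:285],(265,265),interpolation=cv2.INTER_CUBIC)
o=np.zeros((600,800,3),np.uint8);o[:,:533]=x;o[:265,535:]=y;cv2.imwrite('pics/f.png',np.clip(o[:,:,::-1]*1.5,0,255).astype(np.uint8))
```

```text
(no output)
```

View pics/f.png

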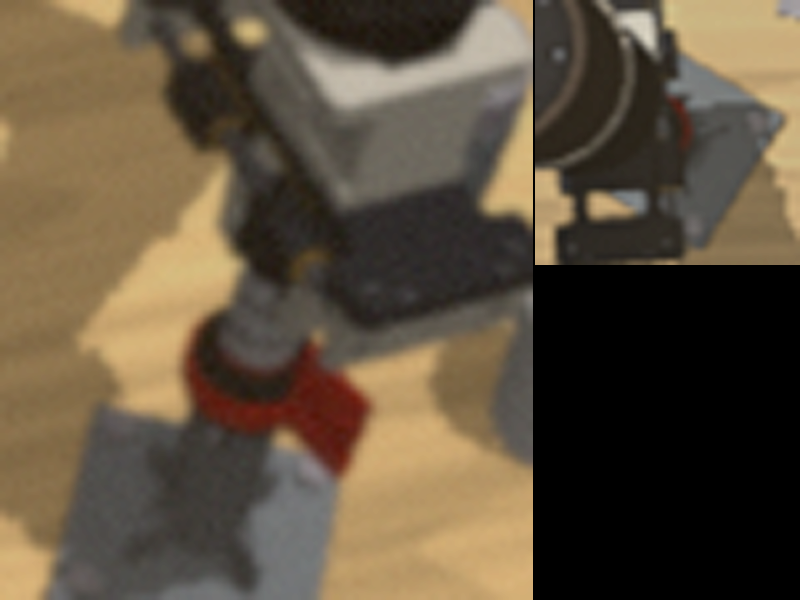

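Run:
```python
from h import *
print(proj('scene',[.5906,.2049,.301]))
d=np.median([cap('scene')[1] for _ in range(4)],0); P=world('scene',d); q=P.reshape(-1,3)-[.590,.206,0]
q=q[np.hypot(q[:,0],q[:,1])<.075]
for z in np.arange(.15,.27,.006):
    s=q[(q[:,2]>=z)&(q[:,2]<z+.006)]
    if len(s): 
        rr=np.hypot(s[:,0],s[:,1]); i=np.argsort(rr)
        print(round(z,3),len(s),[(int(x*1000),int(y*1000)) for x,y in s[i][:: max(1,len(s)//9),:2]])
```

```text
(np.float64(419.96429228793454), np.float64(154.9314452246918))
0.15 40 [(12, -4), (13, -2), (12, -6), (9, -11), (4, -15), (-5, -16), (27, 4), (34, 7), (46, 10), (54, 12)]
0.156 32 [(12, 3), (11, 7), (12, -5), (4, -14), (1, -15), (22, 4), (28, 5), (38, 7), (42, 8), (49, 10), (56, 12)]
0.162 35 [(12, -3), (10, -8), (14, -1), (7, -13), (0, -16), (2, -17), (26, 4), (32, 5), (39, 7), (46, 10), (51, 11), (57, 13)]
0.168 34 [(13, -2), (12, -5), (10, -10), (8, -12), (-3, -15), (0, -16), (32, 6), (37, 7), (44, 9), (49, 12), (55, 12), (57, 15)]
0.174 43 [(8, -10), (13, -4), (-5, -15), (-9, -14), (25, 7), (31, 5), (40, 9), (43, 11), (47, 12), (51, 16), (54, 17)]
0.18 10 [(11, -7), (10, -9), (12, -7), (6, -13), (10, -10), (8, -11), (5, -13), (3, -14), (0, -16), (1, -16)]
0.186 10 [(9, -10), (7, -12), (5, -14), (1, -15), (8, -13), (0, -15), (2, -15), (-3, -16), (-1, -16), (-4, -16)]
0.192 15 [(5, -13), (9, -11), (8, -11), (11, -9), (6, -13), (3, -14), (4, -14), (0, -15), (-6, -16), (-7, -15), (15, -11), (-17, -11), (-19, -13), (-21, -12), (23, -12)]
0.198 30 [(10, -9), (1, -15), (-2, -16), (-17,
[... 720 characters left out ...]
 (-27, -14), (29, -12), (30, -12), (32, -12), (33, -10), (-31, -15), (-33, -14)]
0.234 9 [(-17, -3), (-17, 3), (-17, 0), (-18, 0), (-18, -2), (-19, -5), (-22, -14), (34, -12), (-34, -15)]
0.24 4 [(-20, -5), (-21, -1), (-21, -2), (-21, -7)]
0.246 3 [(-20, -6), (-20, -7), (-20, -9)]
0.252 6 [(-20, -8), (-20, -10), (-20, -11), (-18, -14), (-20, -14), (-20, -16)]
0.258 7 [(-19, -13), (-19, -15), (-22, -16), (-20, -32), (37, -38), (-36, -42), (48, -30)]
0.264 37 [(-20, -15), (-17, -34), (20, -39), (24, -39), (30, -39), (-32, -41), (41, -39), (45, -38), (-42, -43), (-47, -43)]
0.27 68 [(-19, -17), (-20, -23), (0, -34), (-15, -34), (-21, -41), (32, -38), (40, -39), (50, -33), (49, -37), (-58, -37)]
```

The depth cloud shows the fingertips at true z about 0.193, while the reported TCP is 0.159. The fingers passed above the plate (top 0.180) and the lever hasn't moved. Step 1 was met, so I turn back, release (the tube rises about 20 mm), and regrip lower at a wider angle.

{"op": "carry_out", "data": {
  "deltas": [
    [0.2,[0,0,0],[0,0,-0.12]],
    [0.2,[0,0,0],[0,0,-0.24]],
    [0.2,[0,0,0],[0,0,-0.36]],
    [0.2,[0,0,0],[0,0,-0.48]],
    [0.2,[0,0,0],[0,0,-0.6]],
    [0.2,[0,0,0],[0,0,-0.72]],
    [0.2,[0,0,0],[0,0,-0.84]],
    [0.2,[0,0,0],[0,0,-0.96]],
    [0.2,[0,0,0],[0,0,-1.08]],
    [0.2,[0,0,0],[0,0,-1.2]],
    [0.2,[0,0,0],[0,0,-1.21]],
    [0.2,[0,0,0],[0,0,-1.21]]
  ]
}}

```text
time_s: 11.25
tcp_pos: [0.591, 0.2069, 0.1591]
eef_rot: [-180.0, -0.0, -18.1]
contact_force: [1.1, 4.0, 1.9]
gripper_width: 0.0313
gripper_force: 40.0
```

{"op": "carry_out", "data": {
  "deltas": [
    [0.9,[0,0,0],[0,0,0]],
    [0.9,[0,0,0],[0,0,0]],
    [0.9,[0,0,0],[0,0,0]],
    [0.9,[0,0,0],[0,0,0]],
    [0.9,[0,0,0],[0,0,0]],
    [0.9,[0,0,0],[0,0,0]],
    [0.9,[0,0,0],[0,0,0]],
    [0.9,[0,0,0],[0,0,0]],
    [0.9,[0,0,0],[0,0,0]]
  ]
}}

```text
time_s: 12.15
tcp_pos: [0.5908, 0.2065, 0.159]
eef_rot: [-180.0, 0.0, -18.0]
contact_force: [0.1, 0.0, 0.1]
gripper_width: 0.0789
gripper_force: 0.0
```

```bash
cat > cl.py <<'E'
from h import *
s=r.get_state(); print(s['time_s'],s['tcp_pos'],s['eef_rot'][2],s['contact_force'],s['gripper_width'])
yaw=np.radians(s['eef_rot'][2]); ex=np.array([np.cos(yaw),np.sin(yaw)]); ey=np.array([np.sin(yaw),-np.cos(yaw)])
F=[cap('scene') for _ in range(4)]
d=np.median([f[1] for f in F],0); P=world('scene',d).reshape(-1,3); im=F[0][0].reshape(-1,3).astype(int)
D=P[:,:2]-[.590,.206]; a=D@ex; b=D@ey; z=P[:,2]; R=np.hypot(a,b); red=im[:,0]>1.5*im[:,1]+8
tube=(R<.0185)&(z>.19)&(abs(z-.23)<.05); print('tube z top',np.percentile(z[tube],[90,97]).round(4) if tube.sum() else None)
for sg in(1,-1):
    m=(sg*b>.018)&(sg*b<.075)&(abs(a)<.03)&(z>.13)&(z<.25)&~red&(R>.03)
    if m.sum(): print('finger',sg,m.sum(),'zmin',np.sort(z[m])[:8].round(4),'b',np.percentile(sg*b[m],[3,97]).round(4),'a',np.percentile(a[m],[3,97]).round(4))
m=red&(R>.033)&(R<.07)&(z>.15); print('lever',m.sum(),np.median(np.degrees(np.arctan2(D[m,1],D[m,0]))).round(1))
E
python3 cl.py
```

```text
12.15 [0.59078111 0.20653627 0.15896856] -17.983589553408493 [0.13363948 0.00558365 0.06336552] 0.07886340284923071
tube z top [0.23   0.2306]
finger 1 67 zmin [0.1305 0.1418 0.1968 0.1982 0.1983 0.1986 0.1988 0.1989] b [0.0411 0.058 ] a [-0.0055  0.0125]
finger -1 117 zmin [0.193  0.1961 0.1962 0.1968 0.1969 0.1977 0.1983 0.1984] b [0.0377 0.0532] a [-0.0081  0.0121]
lever 85 12.7
```

{"op": "carry_out", "data": {
  "deltas": [
    [0.9,[0,0,6],[0,0,0]],
    [0.9,[0,0,12],[0,0,0]],
    [0.9,[0,0,18],[0,0,0]],
    [0.9,[0,0,18],[0,0,0]],
    [0.2,[0,0,18],[0,0,0]],
    [0.2,[0,0,18],[0,0,0]],
    [0.2,[0,0,18],[0,0,0]],
    [0.2,[0,0,18],[0,0,0]],
    [0.2,[0,0,18],[0,0,0]],
    [0.2,[0,0,18],[0,0,0]],
    [0.2,[0,0,18],[0,0,0]],
    [0.2,[0,0,18],[0,0,0]]
  ],
  "squeeze": 40
}}

```text
time_s: 13.55
tcp_pos: [0.591, 0.207, 0.1411]
eef_rot: [-180.0, -0.0, -18.0]
contact_force: [0.6, 2.7, 0.2]
gripper_width: 0.0313
gripper_force: 40.0
```

{"op": "carry_out", "data": {
  "deltas": [
    [0.2,[0,0,0],[0,0,0]],
    [0.2,[0,0,0],[0,0,0]],
    [0.2,[0,0,0],[0,0,0]]
  ]
}}

```text
time_s: 13.85
tcp_pos: [0.591, 0.207, 0.1411]
eef_rot: [-180.0, -0.0, -18.0]
contact_force: [0.3, 3.7, 0.8]
gripper_width: 0.0313
gripper_force: 40.0
```

```bash
python3 cl.py
```

```text
13.85 [0.59099658 0.20699837 0.14109752] -17.97168920326958 [0.34023755 3.73792512 0.81050073] 0.03128405643645029
tube z top [0.2302 0.2313]
finger 1 33 zmin [0.1318 0.181  0.1814 0.1838 0.1849 0.1852 0.1875 0.1875] b [0.0271 0.0507] a [-0.0056  0.0134]
finger -1 10 zmin [0.1797 0.1848 0.1886 0.1936 0.1969 0.201  0.206  0.2077] b [0.0282 0.0314] a [0.0108 0.0125]
lever 81 12.4
```

{"op": "carry_out", "data": {
  "deltas": [
    [0.2,[0,-0.5,3],[0,0,0]],
    [0.2,[0,-0.5,6],[0,0,0]],
    [0.2,[0,-0.5,9],[0,0,0]],
    [0.2,[0,-0.5,12],[0,0,0]],
    [0.2,[0,-0.5,15],[0,0,0]],
    [0.2,[0,-0.5,17.5],[0,0,0]],
    [0.2,[0,-0.5,17.5],[0,0,0]],
    [0.2,[0,-0.5,17.5],[0,0,0]]
  ]
}}

```text
time_s: 14.85
tcp_pos: [0.591, 0.207, 0.124]
eef_rot: [-180.0, -0.0, -18.0]
contact_force: [-2.3, 3.2, 6.1]
gripper_width: 0.0313
gripper_force: 40.0
```

```bash
python3 cl.py; python3 sl.py | sed 's/0000[0-9]*//g;s/99999[0-9]*//g'
```

```text
14.85 [0.59103787 0.20696914 0.12396259] -17.971241029186665 [-2.33113886  3.16259135  6.05280544] 0.031262294774609574
tube z top [0.2563 0.276 ]
finger 1 176 zmin [0.1416 0.1627 0.1645 0.1652 0.167  0.169  0.1699 0.1711] b [0.0252 0.0622] a [-0.0262  0.0285]
finger -1 64 zmin [0.162  0.1696 0.1723 0.1761 0.1797 0.1852 0.1885 0.1897] b [0.0185 0.0697] a [0.0112 0.0299]
lever 87 12.4
A disc z [0.2121, 0.2127, 0.2123, 0.2127, 0.2128, 0.2124, 0.213, 0.2127, 0.2123, 0.2128, 0.2128, 0.2124, 0.2123, 0.213, 0.2409, 0.2412, 0.2421, 0.2416, 0.2421, 0.2413, 0.2406, 0.2399] med 0.2128 xy [0.5978 0.2002 0.223 ]
  red {142: 10.8, 144: 7.5, 146: 7.3, 148: 8.8, 150: 11.3, 152: 13.3, 154: 14.3, 156: 12.8, 158: 10.3, 160: 6.9, 162: 4.4, 164: 3.0, 166: 2.2, 168: 2.0, 170: 2.0, 172: 2.0, 174: 1.7}
B disc z [0.2132, 0.2125, 0.2129, 0.2135, 0.2126, 0.2138, 0.2125, 0.2121, 0.2127, 0.2127, 0.2126, 0.2132, 0.2127, 0.2129, 0.2128, 0.2125, 0.2133, 0.212, 0.2125, 0.2124] med 0.2127 xy [ 0.5777 -0.1828  0.2128]
  red {142: 9.1, 144: 8.3, 146: 8.3, 148: 9.1, 150: 10.6, 152: 13.0, 154: 14.6, 156: 13.8, 158: 11.8, 160: 9.1, 162: 6.5, 164: 4.5, 166: 3.4, 168: 2.7, 170: 2.5, 172: 2.4, 174: 2.2}
```

The slide is about 0 and the tips stand about 10 mm above the collar. Turning clockwise again.

{"op": "carry_out", "data": {
  "deltas": [
    [0.2,[0,0,0],[0,0,0.06]],
    [0.2,[0,0,0],[0,0,0.12]],
    [0.2,[0,0,0],[0,0,0.18]],
    [0.2,[0,0,0],[0,0,0.24]],
    [0.2,[0,0,0],[0,0,0.3]],
    [0.2,[0,0,0],[0,0,0.36]],
    [0.2,[0,0,0],[0,0,0.42]],
    [0.2,[0,0,0],[0,0,0.48]],
    [0.2,[0,0,0],[0,0,0.54]],
    [0.2,[0,0,0],[0,0,0.6]],
    [0.2,[0,0,0],[0,0,0.6]]
  ]
}}

```text
time_s: 16.65
tcp_pos: [0.5902, 0.2059, 0.1239]
eef_rot: [179.9, -0.0, -52.5]
contact_force: [-4.8, 1.1, 8.8]
gripper_width: 0.0315
gripper_force: 40.6
```

```bash
python3 cl.py | grep -v tube; python3 sl.py | sed 's/0000[0-9]*//g;s/99999[0-9]*//g'
```

```text
16.65 [0.59020422 0.20593599 0.1239155 ] -52.479160188887164 [-4.76101319  1.0746551   8.75980769] 0.0315373335510964
finger 1 133 zmin [0.161  0.1648 0.1663 0.1681 0.1715 0.1724 0.1748 0.1776] b [0.0234 0.0705] a [-0.0269  0.0291]
finger -1 65 zmin [0.1303 0.1317 0.133  0.1687 0.1714 0.1738 0.1755 0.1811] b [0.0211 0.0677] a [0.0059 0.0297]
lever 81 -5.7
A disc z [0.2123, 0.2132, 0.2128, 0.2123, 0.2128, 0.2128, 0.2129, 0.2126, 0.2133, 0.2414, 0.2124, 0.213, 0.2131, 0.2124, 0.2414, 0.2418, 0.2414, 0.2138, 0.2127, 0.2397, 0.2416, 0.242] med 0.2131 xy [0.597  0.2008 0.2219]
  red {142: 10.3, 144: 8.5, 146: 9.1, 148: 10.8, 150: 12.8, 152: 14.3, 154: 14.8, 156: 13.1, 158: 10.8, 160: 7.5, 162: 4.8, 164: 3.2, 166: 2.5, 168: 2.0, 170: 2.0, 172: 1.8, 174: 1.8}
B disc z [0.2122, 0.213, 0.2136, 0.2134, 0.2138, 0.2128, 0.2125, 0.2126, 0.2124, 0.213, 0.2124, 0.2127, 0.2127, 0.2133, 0.2136, 0.2129, 0.2127, 0.2126, 0.2127, 0.2129] med 0.2127 xy [ 0.5778 -0.1828  0.2129]
  red {142: 8.3, 144: 7.6, 146: 8.0, 148: 9.1, 150: 10.8, 152: 13.0, 154: 14.3, 156: 13.8, 158: 11.6, 160: 9.1, 162: 6.5, 164: 4.5, 166: 3.4, 168: 2.7, 170: 2.5, 172: 2.4, 174: 2.4}
```

The lever is moving (12.4° → −5.7°) with the ring still on the mark. Continuing.

{"op": "carry_out", "data": {
  "deltas": [
    [0.2,[0,0,0],[0,0,0.05]],
    [0.2,[0,0,0],[0,0,0.1]],
    [0.2,[0,0,0],[0,0,0.15]],
    [0.2,[0,0,0],[0,0,0.2]],
    [0.2,[0,0,0],[0,0,0.25]],
    [0.2,[0,0,0],[0,0,0.3]],
    [0.2,[0,0,0],[0,0,0.35]],
    [0.2,[0,0,0],[0,0,0.4]],
    [0.2,[0,0,0],[0,0,0.45]],
    [0.2,[0,0,0],[0,0,0.45]]
  ]
}}

```text
time_s: 18.35
tcp_pos: [0.5894, 0.2055, 0.1238]
eef_rot: [179.8, -0.1, -78.2]
contact_force: [-8.7, -0.6, 8.7]
gripper_width: 0.0314
gripper_force: 41.6
```

```bash
python3 st.py; python3 sl.py | sed 's/0000[0-9]*//g;s/99999[0-9]*//g'
```

```text
{'time_s': 18.35, 'joints': [37.1251, 18.7762, -11.178, 0.019, -60.2394, -25.3663], 'tcp_pos': [0.5894, 0.2055, 0.1238], 'eef_rot': [179.8321, -0.0978, -78.2316], 'contact_force': [-8.7485, -0.6471, 8.6757], 'moment': [-0.157, 2.4264, 0.2165], 'gripper_force': 41.622, 'gripper_width': 0.0314}
scene 52 lever deg -30.0
top 7 lever deg -28.4
A disc z [0.2128, 0.2511, 0.2584, 0.2612, 0.2129, 0.213, 0.2507, 0.2585, 0.2625, 0.2476, 0.2474, 0.2478, 0.2528, 0.2592, 0.2476, 0.2483, 0.2481, 0.2477, 0.2524, 0.2476, 0.2478, 0.2472] med 0.248 xy [0.6145 0.1873 0.2465]
  red {142: 26.6, 144: 25.7, 146: 25.0, 148: 24.5, 150: 24.6, 152: 25.2, 154: 24.8, 156: 22.7, 158: 20.0, 160: 17.7, 162: 15.6, 164: 13.3, 166: 11.5, 168: 9.8, 170: 8.1, 172: 6.8, 174: 5.3}
B disc z [0.2125, 0.2121, 0.2137, 0.2125, 0.2126, 0.2123, 0.2125, 0.2119, 0.2129, 0.2131, 0.2124, 0.2126, 0.213, 0.212, 0.2123, 0.2134, 0.2135, 0.2137, 0.2129, 0.2127] med 0.2126 xy [ 0.5776 -0.1828  0.2127]
  red {142: 8.6, 144: 7.8, 146: 8.1, 148: 9.3, 150: 11.0, 152: 13.1, 154: 14.5, 156: 13.6, 158: 11.5, 160: 8.8, 162: 6.3, 164: 4.5, 166: 3.5, 168: 2.7, 170: 2.4, 172: 2.2, 174: 2.2}
```

{"op": "carry_out", "data": {
  "deltas": [
    [0.2,[0,0,0],[0,0,0.03]],
    [0.2,[0,0,0],[0,0,0.06]],
    [0.2,[0,0,0],[0,0,0.09]],
    [0.2,[0,0,0],[0,0,0.11]],
    [0.2,[0,0,0],[0,0,0.11]],
    [0.2,[0,0,0],[0,0,0.11]]
  ]
}}

```text
time_s: 19.55
tcp_pos: [0.5892, 0.2054, 0.1238]
eef_rot: [179.8, -0.1, -84.4]
contact_force: [-9.4, -1.7, 9.2]
gripper_width: 0.0318
gripper_force: 42.3
```

```bash
python3 st.py
```

```text
{'time_s': 19.55, 'joints': [37.1285, 18.7704, -11.1876, 0.0133, -60.2588, -31.5679], 'tcp_pos': [0.5892, 0.2054, 0.1238], 'eef_rot': [179.8213, -0.1233, -84.4326], 'contact_force': [-9.3605, -1.682, 9.2354], 'moment': [-0.1985, 2.6688, 0.3366], 'gripper_force': 42.2816, 'gripper_width': 0.0318}
scene 51 lever deg -35.1
top 6 lever deg -34.0
```

{"op": "carry_out", "data": {
  "deltas": [
    [0.2,[0,0,0],[0,0,0.03]],
    [0.2,[0,0,0],[0,0,0.06]],
    [0.2,[0,0,0],[0,0,0.06]],
    [0.2,[0,0,0],[0,0,0.06]]
  ]
}}

```text
time_s: 20.05
tcp_pos: [0.5893, 0.2058, 0.1239]
eef_rot: [179.9, -0.1, -87.8]
contact_force: [-8.7, -0.3, 9.5]
gripper_width: 0.0316
gripper_force: 45.7
```

```bash
python3 st.py
```

```text
{'time_s': 20.05, 'joints': [37.15, 18.7716, -11.1778, 0.0119, -60.2335, -34.9673], 'tcp_pos': [0.5893, 0.2058, 0.1239], 'eef_rot': [179.856, -0.1133, -87.8113], 'contact_force': [-8.6969, -0.3278, 9.473], 'moment': [0.1625, 2.6233, 0.7625], 'gripper_force': 45.6843, 'gripper_width': 0.0316}
scene 50 lever deg -35.7
top 5 lever deg -34.0
```

The moment jumped to 0.76 N m with the lever angle unchanged, so it is on its stop. Final check of ring height and view.

Run:
```python
from h import *
F=[cap('scene') for _ in range(8)]; im=np.mean([f[0] for f in F],0); d=np.median([f[1] for f in F],0); P=world('scene',d)
R=np.hypot(P[...,0]-.590,P[...,1]-.206); m=(R<.0155)&(P[...,2]>.2)&(P[...,2]<.225); print('disc',m.sum(),np.sort(P[m][:,2]).round(4))
cv2.imwrite('pics/g.png',np.clip(cv2.resize(im[140:230,370:470].astype(np.float32),(666,600),interpolation=cv2.INTER_CUBIC)[:,:,::-1]*1.5,0,255))
```

```text
disc 7 [0.2108 0.2124 0.2127 0.2129 0.213  0.2131 0.2133][ WARN:0@7.368] global loadsave.cpp:1063 imwrite_ Unsupported depth image for selected encoder is fallbacked to CV_8U.
```

View pics/g.png

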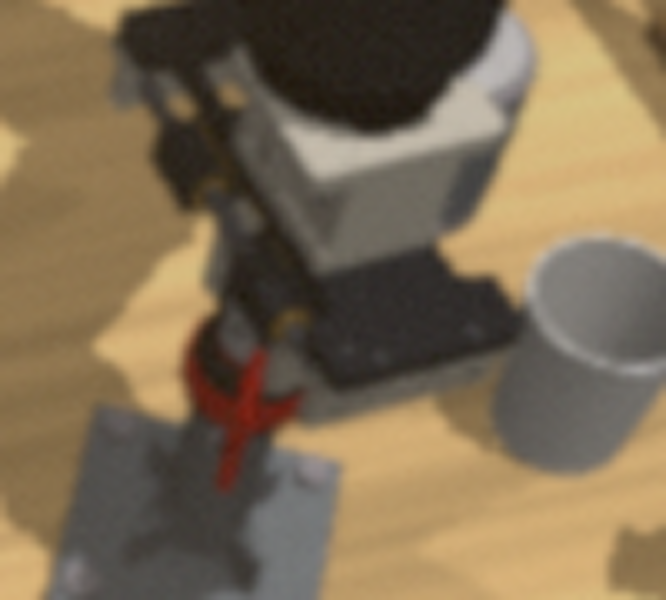

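The lever plate is now edge-on at crop (240,420), parallel to the foot edge, which is closed. The tube top is at 0.2129, the same as leg B. Handing in.

```bash
python3 -c "
from plant import r
print(r.close_job()); s=r.get_state(); print(s['time_s'],s['gripper_force'])"
```

```text
the job is handed in; nothing more can be done
None
the job is handed in; nothing more can be done
```

The job is handed in with the ring on the mark to within about 0.5 mm (same tube-top height as leg B), the lever closed hard against its stop, and the hand still gripping the tube at about 45 N; it took a second grip, because the first sat too high and passed over the lever, and no pass/fail verdict came back.

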